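Square up a row of vials with a straightedge

TASK

Pick up the straightedge and use it, not the fingers, to sweep the four loose vials together down the lane of the rack until all four are lined up against the sprung stop bar, and press the row firmly but gently for about half a second so that every vial is felt home at once (a newton or two on each vial), without tipping one. Then draw the straightedge out of the lane and leave it lying flat on the worktop clear of the rack, with the vials standing in their straight row at the stop; leave the other things alone.

Things in the scene. Friction and masses are not known exactly. Their poses are not given: they have to be found in the camera images.
- straightedge: Loose aluminium pusher like a small trowel, 140 g: sole 65 x 150 x 5 mm, upright straight front edge 150 mm long, 26 mm high, upright grey grip rib 10 mm thick (x), 44 mm long (y), its top 52 mm up. Origin on the underside below the rib's middle; x points to the straight edge, front face at x = +45 mm; 34 mm free between rib and edge for a finger; rear of sole at x = -20 mm; z up
- rack: Lining-up rack fixed to the worktop: two aluminium rails 30 mm high, lane 165 mm wide between them (inner faces y = +-82.5 mm), no floor, open at the near end, black sprung stop bar across the far end. Origin on the worktop on the lane's centre line; x points along the lane to the stop, z up. Rails from x = -100 mm (mouth) to +145 mm
- stop_zone (a point): Point of the fixed rack, on the worktop at x = +67 mm, y = 0. At rest the stop bar's near face was set by hand up to 18 mm before or behind this point along the lane; that setting is not reported: feel it. Bar 27 mm high, 158 mm long. It yields 1 mm per 3 N of push over 3 mm, then is hard; it swivels up to 0.05 rad to square with the row
- vial_1: One of four like capped vials, standing loose in the rack's lane, 25 g, 58 mm tall; body 27 mm across up to 38 mm height, cap 31 mm across above that. Origin at the centre of its underside, z up
- vial_2: One of four like capped vials, standing loose in the rack's lane, 25 g, 58 mm tall; body 27 mm across up to 38 mm height, cap 31 mm across above that. Origin at the centre of its underside, z up
- vial_3: One of four like capped vials, standing loose in the rack's lane, 25 g, 58 mm tall; body 27 mm across up to 38 mm height, cap 31 mm across above that. Origin at the centre of its underside, z up
- vial_4: One of four like capped vials, standing loose in the rack's lane, 25 g, 58 mm tall; body 27 mm across up to 38 mm height, cap 31 mm across above that. Origin at the centre of its underside, z up
- dropper: Small white dropper bottle, 27 mm across, 70 mm tall, bystander; origin at the centre of its underside
- tube: Capped sample tube lying flat, 95 mm long, 17 mm high, bystander; origin under its middle
- counter: Round metal tally counter, 55 x 73 x 23 mm, bystander; origin under its middle
Not all that is in view belongs to the job. What is shaped like the vial_1 but orange is not meant. What is shaped like the vial_2 but red is not meant.

How it is judged:
By the outcome, as a careful person would: the job done as asked, in the order asked, and still so for the second after the job is handed in, with the robot touching nothing.
It also fails if it takes over 69 s, if anything falls off the work surface, if the arm or the gripper's body presses on something with over 40 N, if the wrist force passes 120 N, or if a joint passes its speed limit or range.

ROBOT

A 6-joint arm with a two-finger parallel gripper is mounted at the origin on a cart in front of the work surface, level with it; the furniture and walls round the work are solid. World frame = base frame: x ahead of the robot, y to its left, z up, the work surface at z = 0. Lengths are in m, angles in rad, forces in N, time in s.
With the tool pointing down it reaches from about 0.3 to 1 m from the base axis. Payload 5.1 kg.
Tool frame: the origin (TCP) lies at the very end of the fingers, on their centre line; the grasp point (between the pads) lies 19 mm behind it; z points along the fingers, y is the line along which they close (so a half turn about z gives the same grasp; the last joint's range is limited). The gripper opens to 95 mm and grips with 3 to 60 N. Pads are 20 mm wide; open, the fingers measure 119 mm over their backs; the gripper's body (75 mm by 180 mm) begins 59 mm behind the grasp point.
Start: joints at [-0.083, 0.124, 1.65, -0, 1.367, -0.083], TCP at [0.65, -0, 0.215] pointing down, gripper open.
Joint ranges: [-2.61, 2.61], [-1.02, 2.33], [0.03, 2.71], [-1.35, 4.49], [0.32, 2.68], [-2.91, 2.91]. Speed limits (rad/s): [2.57, 2.57, 3.14, 3.14, 3.14, 3.14].

INTERFACE

Orientations are given as a rotation vector (axis times angle).
In Python, from cell import * gives the robot as it stands.
- The arm moves only by the shell command python3 -m crank 'ROWS' [OPENING] [FORCE]. ROWS is JSON, a list of rows, each a list of 6 numbers: the shift along the tool's x, y, z scaled (see below), then the turn, a rotation vector about the tool's x, y, z scaled (see below). A call has 1 to 10 rows; each row shifts and turns the commanded pose from where the row before left it, along the tool's axes as they then stand; what a row does not reach is not made up. The controller multiplies each number of a shift by 40 mm and each number of a turn by 8 degrees. A row lasts 1/8 s, in which the tool goes at most 62.5 mm and 10.7 degrees, less where a joint would pass 70% of its speed; a pose out of reach is approached as far as the arm can. A call with a number of a shift or a turn outside -1 to 1 is refused whole. A call with a gripper value outside its range is refused whole. OPENING is the opening, from 0 (shut) to 1 (fully open), set as the call begins (- or left out, the last holds). The fingers move at their own pace and stop on an object; FORCE is the grip in N (left out, the last holds). Time passes only in rows, so rows that do not move let the fingers close. It gives the time, the measured TCP pose, the force, the opening and the grip force at its end, in the units of the state.
- observe(): the state, without advancing time (a new reading comes with each control period).
- grab_frame(name): name is "scene" or "side" or "wrist"; returns the picture (420x560x3 uint8, blue, green, red); there is no depth.
- get_calibration(name): a dict with "fov_y" (degrees; the focal length in pixels is half the picture's height over the tangent of half this angle, whatever the lens; pixels are square), "cx", "cy" (the principal point, pixels), "dist_coeffs" ([k1, k2, p1, p2, k3] as OpenCV has them; the pictures are not rectified), "position" and "attitude" of the camera in the world. Camera axes: x right, y up, looking along -z (the intrinsics and any distortion apply to the point x, -y, -z); pixel columns grow to the right and rows downward; lengths in m; the calibration is good to about 2 mm. A picture is of the moment at which its call begins: read the wrist's pose just before it. get_calibration takes no time and is no camera call; for the wrist camera it gives the pose at the moment of the call.
- sign_off(): hands the job in; it is judged then, once.
Trained networks look in the newest picture that a camera, given by its name, has taken for a name from the list of things; names that differ only in an ending like _2 or _b are one class to them, and where a whole thing is asked for, a point or a joint stands for the part that bears it (a point fixed in the world has none). Each returns a list of dicts, best first, with "score" (0 to 1); they miss things now and then, are a little off and sometimes report something else, mostly with a low value. They report only what shows in the picture. A call takes as long as a camera call. They do not tell look-alikes from the thing itself.
- regions_of(camera, query): "mask" (420x560 bool, what is visible of it) and "extent" ([left, top, right, bottom] in pixels, round what is visible of it).
- pinpoint(camera, query): "centre" ([column, row] in pixels: a listed point, or the origin of a listed thing).
The state is a dict: "clock": time; "q": joint angles; "joint_velocities": joint speeds; "tau": joint torques, N m; "tool_pos": TCP position; "tool_rot": TCP orientation; "wrist_force": force on the tool from outside, world axes, zero at the start; "torque": the same for the moment, N m; "grip_width": opening from 0.0 (shut) to 1.0 (fully open); "finger_force": force on a finger pad.
Only numpy, scipy, OpenCV 4.12 (cv2) and the standard library are available. Lean on these libraries where they do the work, as an engineer would, in place of code of your own. Each camera call takes 0.05 s, during which the arm holds its last target. There are 200 camera calls.

## Working session

There is one attempt and no reset: what is moved stays moved. The work goes in short steps, Python scripts to look and compute and a shell command to move; the robot and the scene stay as the last step left them, time stands still between calls to the robot, and variables do not carry over. Pictures are saved under pics/ and viewed, at most 13 in all, crops included, and the job is handed in when it is done.

```bash
mkdir -p pics; cat > h.py <<'E'
from cell import *
import numpy as np, cv2
from scipy.spatial.transform import Rotation as R
def cam(n):
    c=get_calibration(n); f=210/np.tan(np.radians(c["fov_y"])/2)
    K=np.array([[f,0,c["cx"]],[0,f,c["cy"]],[0,0,1]]); a=np.array(c["attitude"])
    M=a if a.shape==(3,3) else (R.from_rotvec(a).as_matrix() if a.size==3 else R.from_quat(a).as_matrix())
    return K,np.array(c["dist_coeffs"],float),np.array(c["position"]),M@np.diag([1,-1,-1])
def ray(n,px,z=0,C=None):
    K,d,p,M=C or cam(n)
    u=cv2.undistortPoints(np.array([[px]],float),K,d)[0,0]
    r=M@np.array([u[0],u[1],1]); return p+r*(z-p[2])/r[2]
def proj(n,X,C=None):
    K,d,p,M=C or cam(n)
    X=np.atleast_2d(X)
    rv,_=cv2.Rodrigues(M.T); return cv2.projectPoints(X.astype(float),rv,-M.T@p,K,d)[0][:,0]
E
python3 - <<'E'
from h import *
print(get_calibration("scene"),get_calibration("side"),get_calibration("wrist"))
print(observe())
ims=[]
for n in ["scene","side"]:
    im=grab_frame(n);cv2.imwrite(f"pics/{n}0.png",im)
    for q in ["straightedge","rack","stop_zone","vial_1","dropper","tube","counter"]:
        for d in pinpoint(n,q): print(n,q,round(d["score"],2),np.round(d["centre"],1),np.round(ray(n,d["centre"]),4)[:2])
E
```

```text
{'fov_y': 48.24386157652375, 'cx': 285.7767122547349, 'cy': 209.82751121424843, 'dist_coeffs': array([-0.02585168,  0.        ,  0.        ,  0.        ,  0.        ]), 'position': array([-0.07378822,  0.67772468,  0.95470985]), 'attitude': array([ 0.40392431, -0.7783875 , -2.09511014])} {'fov_y': 44.560379576124454, 'cx': 286.92215991984244, 'cy': 209.4014525553971, 'dist_coeffs': array([-0.01534973,  0.        ,  0.        ,  0.        ,  0.        ]), 'position': array([ 0.34401311, -0.85975566,  0.95356283]), 'attitude': array([ 0.87016996, -0.0958204 , -0.1793906 ])} {'fov_y': 60.8734566569155, 'cx': 273.75528653698603, 'cy': 204.13559626644303, 'dist_coeffs': array([-0.08717235,  0.        ,  0.        ,  0.        ,  0.        ]), 'position': array([0.64891486, 0.07929613, 0.38419782]), 'attitude': array([-2.84270743e-01,  2.27651417e-03,  9.23148390e-05])}
{'clock': 0.0, 'q': array([-8.26021808e-02,  1.24478806e-01,  1.65168371e+00, -5.73887304e-06,
        1.36748401e+00, -8.26131089e-02]), 'joint_velocities': array([ 0.00099208,  0.0006405 , -0.00103488, -0.0010708 ,  0.000
[... 979 characters left out ...]
.68 [249.  317.4] [ 0.4142 -0.11  ]
side rack 0.61 [276.4 200.2] [0.5543 0.3035]
side stop_zone 0.62 [298.3 194.6] [0.6238 0.3178]
side stop_zone 0.37 [274.3 201.2] [0.5474 0.3   ]
side vial_1 0.67 [259.3 210.2] [0.4974 0.2672]
side vial_1 0.67 [382.5 291.8] [ 0.7448 -0.0939]
side vial_1 0.66 [266.9 216.5] [0.5144 0.2356]
side vial_1 0.62 [226.8 172.8] [0.4249 0.468 ]
side vial_1 0.53 [275.  201.4] [0.5493 0.2987]
side vial_1 0.52 [257.3 206. ] [0.4947 0.2871]
side vial_1 0.44 [246.2 193.3] [0.471  0.3526]
side dropper 0.74 [259.1 255.8] [0.4682 0.084 ]
side tube 0.57 [243.4 270.7] [0.4209 0.0389]
side counter 0.68 [212.  160.7] [0.3847 0.5438]
side counter 0.53 [275.2 200.5] [0.5506 0.3027]
```

View pics/scene0.png

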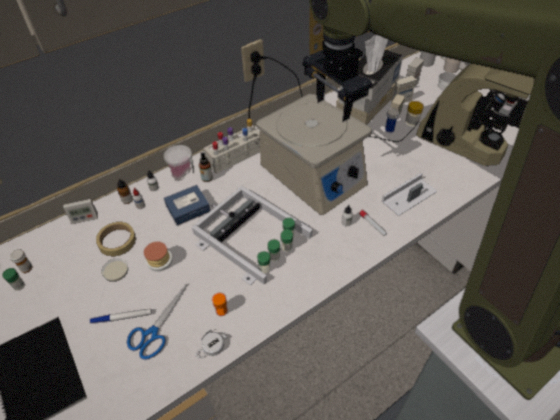

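View pics/side0.png

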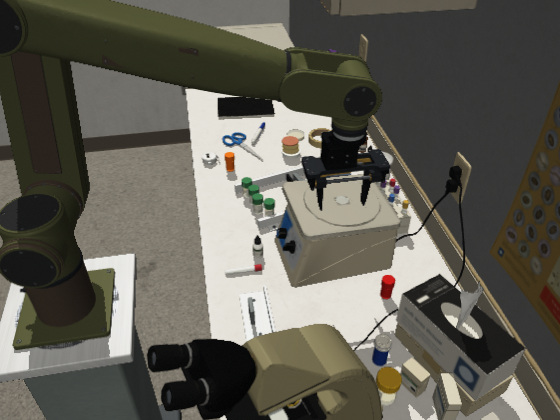

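```bash
python3 -m crank '[[0.9,-0.4,-0.4,0,0,0],[0.9,-0.4,-0.4,0,0,0],[0.9,-0.4,-0.4,0,0,0],[0.9,-0.4,-0.4,0,0,0],[0.9,-0.4,-0.4,0,0,0],[0.9,-0.4,-0.4,0,0,0],[0.9,-0.4,-0.4,0,0,0],[0.9,-0.4,-0.4,0,0,0],[0,0,0,0,0,0]]'
python3 - <<'E'
from h import *
n="wrist"
C=cam(n);im=grab_frame(n);cv2.imwrite("pics/w1.png",im)
for q in ["rack","stop_zone","vial_1"]:
    for d in pinpoint(n,q): print(n,q,round(d["score"],2),np.round(d["centre"],1),np.round(ray(n,d["centre"],0,C),4)[:2])
E
```

```text
clock: 1.92
tool_pos: [0.5215, 0.2902, 0.3448]
tool_rot: [2.217, 2.225, 0.005]
wrist_force: [0.4, 0.5, 0.5]
grip_width: 1.0
finger_force: 0.0
wrist rack 0.21 [240.2 120.6] [0.474  0.3422]
wrist stop_zone 0.92 [346.2 140.1] [0.6257 0.3155]
wrist vial_1 0.76 [255.  177.2] [0.4942 0.2605]
wrist vial_1 0.69 [240.1 118.9] [0.4739 0.3446]
wrist vial_1 0.65 [214.9  11.8] [0.4426 0.486 ]
wrist vial_1 0.63 [274.3 192.2] [0.5226 0.2378]
```

View pics/w1.png

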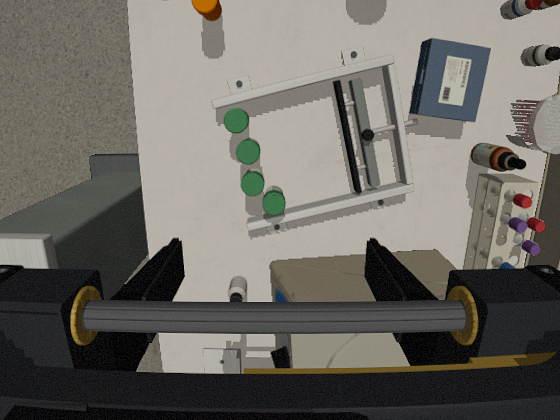

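```bash
python3 - <<'E'
import cv2
im=cv2.imread("pics/w1.png")[45:245,200:430]
cv2.imwrite("pics/w1c.png",cv2.resize(im,None,fx=3,fy=3,interpolation=cv2.INTER_CUBIC))
E
```

```text
(no output)
```

View pics/w1c.png

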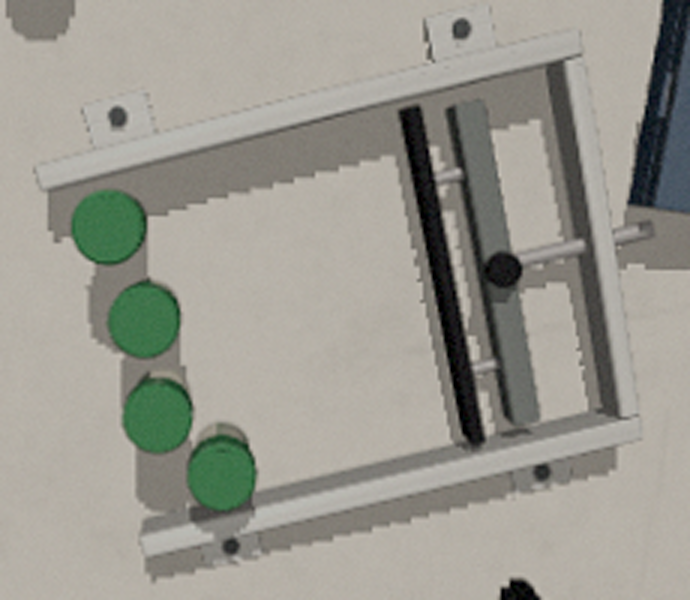

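```bash
python3 - <<'E'
from h import *
from scipy.optimize import least_squares
C=cam("wrist"); f=lambda p,z: ray("wrist",(p[0]/3+200,p[1]/3+45),z,C)[:2]
obs=[(44,191),(141,535),(582,57),(640,415)]; mod=np.array([(-.1,.0825),(-.1,-.0825),(.145,.0825),(.145,-.0825)])
W=np.array([f(p,.03) for p in obs]); print(W)
rot=lambda a:np.array([[np.cos(a),-np.sin(a)],[np.sin(a),np.cos(a)]])
s=least_squares(lambda v:(mod@rot(v[2]).T+v[:2]-W).ravel(),[.55,.3,.2]); print(s.x,s.fun*1e3)
x,y,a=s.x; loc=lambda w:(w-[x,y])@rot(a)
for p in [(109,227),(144,319),(158,415),(221,473)]: print("vial",f(p,.058),loc(f(p,.058)))
for p in [(400,112),(467,443)]: print("bar",loc(f(p,.027)))
print("stopzone net",loc(np.array([.6257,.3155])))
np.save("rack.npy",s.x); print(cam("wrist")[2],observe()["tool_pos"])
E
```

```text
[[0.44321431 0.35597356]
 [0.48247949 0.19644329]
 [0.67605643 0.41320398]
 [0.71646317 0.25525607]]
[0.55772168 0.29977605 0.24434303] [-2.4805871  -0.3399482  -1.82914963 -0.90858594  2.3999301   1.69976887
  1.90980663 -0.45123473]
vial [0.47429748 0.34175692] [-0.07079024  0.06091578]
vial [0.4881302 0.3033227] [-0.06666637  0.02027679]
vial [0.49337425 0.26152854] [-0.07168888 -0.02154456]
vial [0.52071913 0.2352692 ] [-0.05150887 -0.05363916]
bar [0.06127294 0.0770207 ]
bar [ 0.06187067 -0.0761148 ]
stopzone net [ 0.06976304 -0.00118835]
[0.52159606 0.36653506 0.51245985] [0.52213681 0.28709169 0.34174832]
```

```bash
python3 -m crank '[[-1,-0.23,0.2,0,0,0],[-1,-0.23,0.2,0,0,0],[-1,-0.23,0.2,0,0,0],[-1,-0.23,0.2,0,0,0],[-1,-0.23,0.2,0,0,0],[-1,-0.23,0.2,0,0,0],[-1,-0.23,0.2,0,0,0],[-1,-0.23,0.2,0,0,0],[-1,-0.23,0.2,0,0,0],[0,0,0,0,0,0]]'
python3 - <<'E'
from h import *
n="wrist"
C=cam(n);im=grab_frame(n)
for q in ["straightedge","tube"]:
    for d in pinpoint(n,q): print(n,q,round(d["score"],2),np.round(d["centre"],1),np.round(ray(n,d["centre"],0,C),4)[:2])
r=regions_of(n,"straightedge"); print([(round(d["score"],2),d["extent"]) for d in r])
l,t,rr,b=map(int,r[0]["extent"]); t=max(t-20,0);l=max(l-20,0)
c=im[t:t+200,l:l+230]; print("crop",l,t); cv2.imwrite("pics/w2c.png",cv2.resize(c,None,fx=3,fy=3,interpolation=cv2.INTER_CUBIC))
cv2.imwrite("pics/w2.png",im)
E
```

```text
clock: 3.38
tool_pos: [0.4379, -0.0746, 0.2691]
tool_rot: [-2.227, -2.213, 0.002]
wrist_force: [-0.0, 0.2, 0.3]
grip_width: 1.004
finger_force: 0.0
wrist straightedge 0.71 [264.  198.6] [ 0.4236 -0.1164]
wrist tube 0.98 [257.4  73. ] [0.4178 0.0363]
wrist tube 0.47 [299.9  24.5] [0.4672 0.0896]
[(0.64, [245.7, 137.9, 301.2, 260.1])]
crop 225 117
```

View pics/w2c.png

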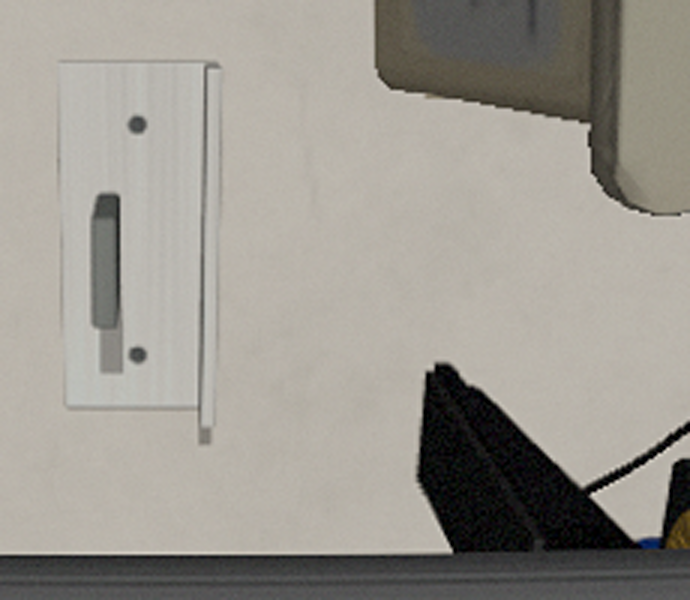

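```bash
python3 - <<'E'
from h import *
from scipy.optimize import least_squares
C=cam("wrist"); f=lambda p,z: ray("wrist",(p[0]/3+225,p[1]/3+117),z,C)[:2]
O=[((59,62),.005,-.02,.075),((65,408),.005,-.02,-.075),((221,68),.026,.045,.075),((214,428),.026,.045,-.075),
((92,216),.052,-.005,.022),((118,212),.052,.005,.022),((117,327),.052,.005,-.022),((92,329),.052,-.005,-.022)]
W=np.array([f(o[0],o[1]) for o in O]); mod=np.array([o[2:] for o in O])
rot=lambda a:np.array([[np.cos(a),-np.sin(a)],[np.sin(a),np.cos(a)]])
s=least_squares(lambda v:(mod@rot(v[2]).T+v[:2]-W).ravel(),[.42,-.11,0]); print(s.x,(s.fun*1e3).round(1).reshape(-1,2))
o=observe(); T=R.from_rotvec(o["tool_rot"]).as_matrix(); print(o["tool_pos"],T.round(3))
print("rib top",W[4:].mean(0))
im=grab_frame("scene")
E
```

```text
[ 0.42258593 -0.11110264 -0.00401432] [[-0.3  0.1]
 [-0.2  1.6]
 [ 0.7  0. ]
 [ 0.1  1.1]
 [-0.5 -0.5]
 [-0.2 -2.1]
 [ 0.3 -0.5]
 [-0.   0.3]]
[ 0.43932373 -0.07172964  0.27072329] [[-0.  1.  0.]
 [ 1.  0.  0.]
 [ 0.  0. -1.]]
rib top [ 0.42267154 -0.11039195]
```

```bash
python3 -m crank '[[-0.975,-0.415,0.5,0,0,0],[0,0,1,0,0,0],[0,0,1,0,0,0],[0,0,1,0,0,0],[0,0,1,0,0,0],[0,0,0,0,0,0],[0,0,0,0,0,0]]' 0.42
python3 - <<'E'
from h import *
print(observe()["tool_pos"]); C=cam("wrist"); im=grab_frame("side"); cv2.imwrite("pics/s2.png",cv2.resize(im[180:380,150:380],None,fx=3,fy=3))
E
```

```text
clock: 4.5
tool_pos: [0.4238, -0.111, 0.0923]
tool_rot: [2.219, 2.221, 0.001]
wrist_force: [-0.4, 0.2, -0.5]
grip_width: 0.428
finger_force: 0.0
[ 0.42382765 -0.11096322  0.09233474]
```

```bash
python3 -m crank '[[0,0,0.7,0,0,0],[0,0,0.5,0,0,0],[0,0,0.5,0,0,0],[0,0,0.25,0,0,0],[0,0,0,0,0,0],[0,0,0,0,0,0]]'
```

```text
clock: 5.3
tool_pos: [0.4237, -0.1114, 0.014]
tool_rot: [2.22, 2.22, 0.001]
wrist_force: [0.1, 0.7, 0.0]
grip_width: 0.421
finger_force: 0.0
```

```bash
python3 -m crank '[[0,0,0,0,0,0],[0,0,0,0,0,0],[0,0,0,0,0,0],[0,0,0,0,0,0],[0,0,0,0,0,0],[0,0,0,0,0,0]]' 0 45
```

```text
clock: 6.05
tool_pos: [0.4225, -0.111, 0.0127]
tool_rot: [-2.221, -2.221, 0.0]
wrist_force: [-1.7, 0.2, 1.7]
grip_width: 0.103
finger_force: 45.0
```

```bash
python3 -m crank '[[0,0,-0.4,0,0,0],[0,0,-0.8,0,0,0],[0,0,-0.8,0,0,0],[0,0,-1,0,0,0],[0,0,-1,0,0,0],[0,0,0,0,0,0],[0,0,0,0,0,0]]'
python3 -m crank '[[0.83,-0.05,0,0,0,0],[0.9,-0.05,0,0,0,0],[0.95,-0.05,0,0,0,0],[0.95,-0.05,0,0,0,0],[0.95,-0.05,0,0,0,0],[0.95,-0.05,0,0,0,0],[0.95,-0.05,0,0,0,0],[0.95,-0.05,0,0,0,0],[0.95,-0.05,0,0,0,0],[0.92,-0.05,0,0,0,0]]'
python3 -m crank '[[0,0,0,0,0,-0.6],[0,0,0,0,0,-0.6],[0,0,0,0,0,-0.55],[0,0,0,0,0,0],[0,0,0,0,0,0]]'
python3 - <<'E'
from h import *
s=np.load("rack.npy"); o=observe(); T=R.from_rotvec(o["tool_rot"]).as_matrix(); a=s[2]
c,q=np.cos(a),np.sin(a); d=o["tool_pos"][:2]-s[:2]
print("local",c*d[0]+q*d[1],-q*d[0]+c*d[1],"yaw",np.arctan2(T[1,1],T[0,1]),a); print(T.round(3))
C=cam("wrist");im=grab_frame("wrist"); cv2.imwrite("pics/w3.png",im); cv2.imwrite("pics/s3.png",grab_frame("scene"))
E
```

```text
clock: 6.92
tool_pos: [0.4221, -0.1108, 0.1722]
tool_rot: [-2.221, -2.221, 0.0]
wrist_force: [-0.6, 0.6, -1.5]
grip_width: 0.107
finger_force: 45.0
clock: 8.18
tool_pos: [0.4011, 0.2617, 0.1702]
tool_rot: [-2.22, -2.221, 0.006]
wrist_force: [0.6, -0.3, -1.2]
grip_width: 0.102
finger_force: 45.0
clock: 8.8
tool_pos: [0.402, 0.2606, 0.1714]
tool_rot: [-1.935, -2.474, 0.003]
wrist_force: [0.1, -0.7, -2.7]
grip_width: 0.101
finger_force: 45.0
local -0.16059721180431702 -0.00029301759267982147 yaw 0.2432353219283352 0.24434302516544407
[[-0.241  0.971 -0.002]
 [ 0.971  0.241 -0.001]
 [-0.    -0.002 -1.   ]]
```

View pics/w3.png

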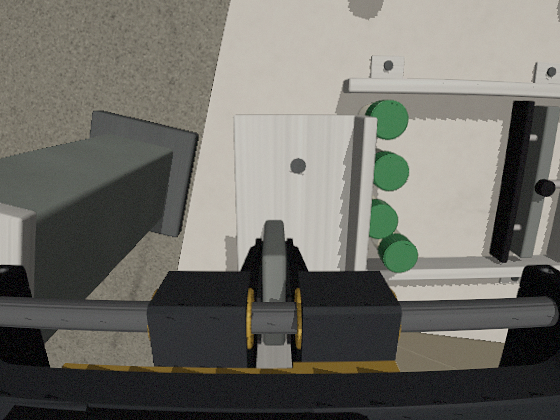

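```bash
python3 - <<'E'
from h import *
o=observe(); T=R.from_rotvec(o["tool_rot"]).as_matrix(); p=o["tool_pos"]
# straightedge frame: x=tool y, y=tool x, z=-tool z; origin 13mm below tcp
B=np.c_[T[:,1],T[:,0],-T[:,2]]; P=p-B[:,2]*.013
X=np.array([[.045,.075,.026],[-.02,.075,.005],[.045,0,.026],[.045,-.03,.026]])
print(proj("wrist",X@B.T+P))
s=np.load("rack.npy");a=s[2];rr=np.array([[np.cos(a),-np.sin(a)],[np.sin(a),np.cos(a)]])
Y=np.array([[-.1,.0825],[.145,-.0825]])@rr.T+s[:2]
print(proj("wrist",np.c_[Y,[.03,.03]]))
for px in [(377,118)]: print((ray("wrist",px,P[2]+.026)-P)@B)
print((ray("wrist",(234,115),P[2]+.005)-P)@B)
for px in [(230,0),(180,240)]: print("edge",ray("wrist",px))
E
```

```text
[[379.47315839 111.88974843]
 [234.35613603 110.03318383]
 [367.15196291 269.41806139]
 [362.29003972 321.64842918]]
[[345.92849103  96.78790401]
 [568.06947326 268.76879209]]
[0.04407332 0.07238612 0.02606026]
[-0.02023727  0.07262479  0.00499334]
edge [0.32380295 0.41282755 0.        ]
edge [0.32125104 0.17929244 0.        ]
```

```bash
python3 -m crank '[[0.06,0,0.8,0,0,0],[0,0,1,0,0,0],[0,0,1,0,0,0],[0,0,0.6,0,0,0],[0,0,0.36,0,0,0],[0,0,0.19,0,0,0],[0,0,0,0,0,0],[0,0,0,0,0,0]]'
python3 - <<'E'
from h import *
for i in range(4): grab_frame("scene"); print(observe()["wrist_force"].round(2),observe()["tool_pos"].round(4))
cv2.imwrite("pics/s4.png",cv2.resize(grab_frame("scene")[170:300,180:360],None,fx=4,fy=4,interpolation=cv2.INTER_CUBIC))
E
```

```text
clock: 9.9
tool_pos: [0.4029, 0.2638, 0.0158]
tool_rot: [1.934, 2.475, 0.003]
wrist_force: [0.3, 0.8, -1.4]
grip_width: 0.103
finger_force: 45.0
[ 0.26  0.46 -0.69] [0.4029 0.2637 0.0158]
[-0.1  -1.13 -1.51] [0.4028 0.2637 0.0157]
[-0.1  -0.21 -0.85] [0.4027 0.2636 0.0156]
[-0.14 -0.24 -1.26] [0.4025 0.2635 0.0154]
```

View pics/s4.png

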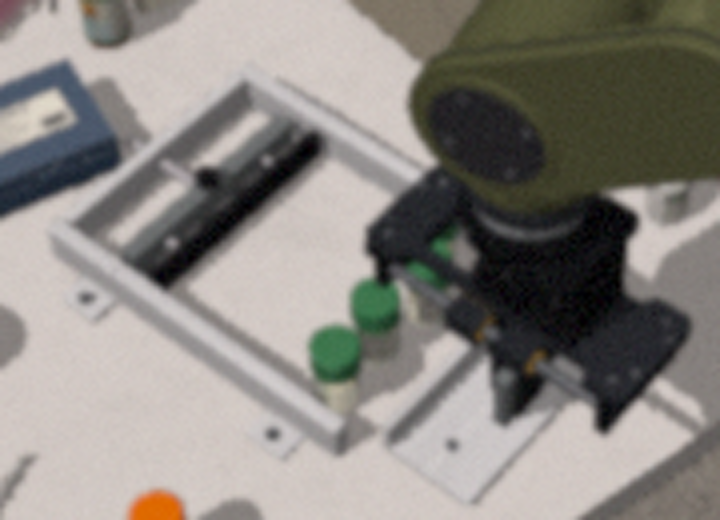

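```bash
python3 -m crank '[[0,0.12,0,0,0,0],[0,0.15,0,0,0,0],[0,0.15,0,0,0,0],[0,0.15,0,0,0,0],[0,0.15,0,0,0,0],[0,0.15,0,0,0,0],[0,0.15,0,0,0,0],[0,0.15,0,0,0,0],[0,0.15,0,0,0,0],[0,0.15,0,0,0,0]]'
python3 -m crank '[[0,0.15,0,0,0,0],[0,0.15,0,0,0,0],[0,0.15,0,0,0,0],[0,0.15,0,0,0,0],[0,0.15,0,0,0,0],[0,0.15,0,0,0,0],[0,0.1,0,0,0,0],[0,0.05,0,0,0,0]]'
cat > f.py <<'E'
from h import *
import sys
F=[];Q=[];P=[]
for i in range(int(sys.argv[1])):
    grab_frame("wrist" if i==0 else "scene"); o=observe(); F.append(o["wrist_force"]);Q.append(o["torque"]);P.append(o["tool_pos"])
s=np.load("rack.npy");a=s[2];c,q=np.cos(a),np.sin(a)
L=np.array([[c,q,0],[-q,c,0],[0,0,1]])
print("F local",(np.array(F)@L.T).round(1).tolist(),"mean",(np.mean(F,0)@L.T).round(2),"M",np.mean(Q,0).round(3))
p=np.mean(P,0); print("pos local",L@(p-[s[0],s[1],0]),o["clock"])
T=R.from_rotvec(o["tool_rot"]).as_matrix(); print("yaw",np.arctan2(T[1,1],T[0,1]))
E
python3 f.py 3
python3 - <<'E'
from h import *
cv2.imwrite("pics/s5.png",cv2.resize(np.hstack([grab_frame("scene")[170:300,180:320],grab_frame("side")[150:280,200:320]]),None,fx=3,fy=3,interpolation=cv2.INTER_CUBIC))
E
```

```text
clock: 11.4
tool_pos: [0.4594, 0.2776, 0.0146]
tool_rot: [-1.934, -2.476, 0.0]
wrist_force: [-0.6, -0.5, -0.7]
grip_width: 0.101
finger_force: 45.0
clock: 12.4
tool_pos: [0.5001, 0.2877, 0.0147]
tool_rot: [-1.934, -2.475, 0.0]
wrist_force: [-0.5, -0.5, -0.4]
grip_width: 0.104
finger_force: 45.0
F local [[-0.1, -0.8, -1.3], [-0.6, -0.1, -0.4], [0.5, 1.6, -0.2]] mean [-0.05  0.22 -0.64] M [ 0.009  0.02  -0.008]
pos local [-0.0588386   0.00228777  0.01471072] 12.55
yaw 0.24438286296836667
```

View pics/s5.png

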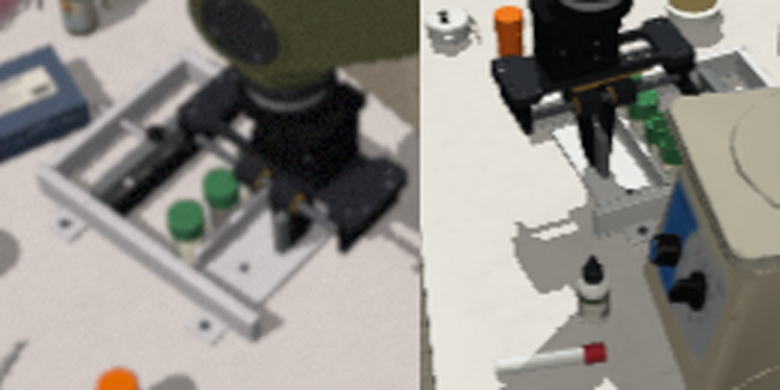

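```bash
python3 -m crank '[[0,0.1,0,0,0,0],[0,0.1,0,0,0,0],[0,0.1,0,0,0,0],[0,0.1,0,0,0,0],[0,0.1,0,0,0,0],[0,0.1,0,0,0,0],[0,0.1,0,0,0,0],[0,0.1,0,0,0,0],[0,0.1,0,0,0,0],[0,0.1,0,0,0,0]]'
python3 f.py 5
```

```text
clock: 13.9
tool_pos: [0.5389, 0.2974, 0.0147]
tool_rot: [-1.934, -2.476, -0.0]
wrist_force: [0.0, -0.2, -1.3]
grip_width: 0.105
finger_force: 45.0
F local [[0.3, 0.3, -0.4], [0.3, 0.5, -1.6], [0.3, -0.6, -1.8], [-0.3, 0.4, -1.6], [-0.6, -0.4, -0.6]] mean [-0.    0.05 -1.18] M [ 0.016 -0.009 -0.015]
pos local [-0.01867046  0.00228464  0.01479437] 14.15
yaw 0.24435987419016836
```

```bash
python3 -m crank '[[0,0.05,0,0,0,0],[0,0.05,0,0,0,0],[0,0.05,0,0,0,0],[0,0,0,0,0,0]]'|grep force; python3 f.py 4
python3 -m crank '[[0,0.025,0,0,0,0],[0,0,0,0,0,0]]'|grep force; python3 f.py 4
python3 -m crank '[[0,0.025,0,0,0,0],[0,0,0,0,0,0]]'|grep force; python3 f.py 4
```

```text
wrist_force: [-0.4, -0.3, -1.6]
finger_force: 45.0
F local [[-0.6, 0.4, -0.8], [0.3, 0.1, -1.1], [0.8, 0.1, -1.5], [0.1, 0.1, -1.2]] mean [ 0.12  0.17 -1.16] M [ 0.001  0.008 -0.011]
pos local [-0.01295411  0.00228202  0.01471563] 14.85
yaw 0.24431528131278435
wrist_force: [-0.1, -0.1, -0.5]
finger_force: 45.0
F local [[-0.8, 0.3, -1.2], [-0.5, 1.0, -1.6], [0.7, 0.4, -1.0], [-1.2, -0.3, -1.4]] mean [-0.46  0.33 -1.31] M [ 0.039  0.045 -0.016]
pos local [-0.01212414  0.00227957  0.01462366] 15.3
yaw 0.24433552179001913
wrist_force: [0.6, 0.1, -1.8]
finger_force: 45.0
F local [[0.2, 0.4, -1.9], [-0.5, -0.3, -1.8], [-0.0, 0.2, -0.7], [0.3, -0.2, -1.4]] mean [-0.01  0.01 -1.44] M [-0.012  0.043  0.018]
pos local [-0.01103977  0.00228427  0.01465984] 15.75
yaw 0.2443633704050279
```

```bash
for i in 1; do python3 -m crank '[[0,0.025,0,0,0,0],[0,0,0,0,0,0]]'|grep wrist; done; python3 f.py 4
python3 -m crank '[[0,0.025,0,0,0,0],[0,0,0,0,0,0]]'|grep wrist; python3 f.py 4
python3 -m crank '[[0,0.0125,0,0,0,0],[0,0,0,0,0,0]]'|grep wrist; python3 f.py 4
```

```text
wrist_force: [0.1, -0.3, -1.4]
F local [[-0.4, 0.1, -1.2], [0.1, -0.6, -0.7], [-0.3, -0.1, -1.8], [-0.6, 0.5, -0.7]] mean [-0.27 -0.04 -1.08] M [ 0.034  0.053 -0.006]
pos local [-0.01003373  0.00227027  0.01467321] 16.2
yaw 0.2443797265315337
wrist_force: [-0.7, 0.1, -1.0]
F local [[0.1, 0.0, -0.8], [-0.8, 1.2, -2.5], [-0.3, 0.7, -0.9], [-0.1, 0.3, -1.3]] mean [-0.29  0.55 -1.38] M [-0.01   0.036  0.   ]
pos local [-0.00905087  0.00228841  0.01465635] 16.65
yaw 0.24435129240417347
wrist_force: [-0.3, 0.8, -0.4]
F local [[-0.1, 0.3, -1.0], [-1.6, -0.2, -0.8], [-0.7, 0.6, 0.1], [-0.7, 0.8, -1.0]] mean [-0.77  0.38 -0.67] M [-0.01   0.073 -0.008]
pos local [-0.00863289  0.00228214  0.01464178] 17.1
yaw 0.24434922555987765
```

```bash
python3 -m crank '[[0,0.0125,0,0,0,0],[0,0,0,0,0,0]]'|grep wrist; python3 f.py 4
python3 -m crank '[[0,0.0125,0,0,0,0],[0,0,0,0,0,0]]'|grep wrist; python3 f.py 4
python3 -m crank '[[0,0.0125,0,0,0,0],[0,0,0,0,0,0]]'|grep wrist; python3 f.py 4
```

```text
wrist_force: [0.0, -0.2, -1.0]
F local [[0.0, -0.5, -1.0], [-1.1, 0.0, -0.7], [-0.4, 0.5, -0.9], [0.1, -0.5, -0.7]] mean [-0.35 -0.1  -0.84] M [-0.011  0.057  0.009]
pos local [-0.00807169  0.00226577  0.01463016] 17.55
yaw 0.24436715466860226
wrist_force: [-0.4, -1.0, -0.0]
F local [[-1.0, -0.2, -1.2], [-1.1, 0.2, -1.9], [-0.3, -0.3, -2.4], [0.3, -0.3, -1.2]] mean [-0.52 -0.15 -1.69] M [-0.014  0.046 -0.02 ]
pos local [-0.00758017  0.00227805  0.0146522 ] 18.0
yaw 0.24432501248569471
wrist_force: [-0.3, 1.0, -0.9]
F local [[0.7, -0.4, -1.1], [0.8, 0.1, -0.5], [0.3, -0.1, -0.9], [-0.4, 0.3, -0.7]] mean [ 0.34 -0.04 -0.82] M [-0.028  0.051  0.01 ]
pos local [-0.00707411  0.00227145  0.01466688] 18.45
yaw 0.2443157478196863
```

```bash
python3 -m crank '[[0,0.0125,0,0,0,0],[0,0.0125,0,0,0,0],[0,0,0,0,0,0]]'|grep wrist; python3 f.py 4
python3 -m crank '[[0,0.0125,0,0,0,0],[0,0.0125,0,0,0,0],[0,0,0,0,0,0]]'|grep wrist; python3 f.py 4
python3 - <<'E'
from h import *
cv2.imwrite("pics/s6.png",cv2.resize(np.hstack([grab_frame("scene")[170:280,180:300],grab_frame("side")[150:260,240:340]]),None,fx=3.5,fy=3.5,interpolation=cv2.INTER_CUBIC))
E
```

```text
wrist_force: [-0.5, 0.2, -1.5]
F local [[0.2, 0.4, -1.2], [-0.9, -0.6, -1.6], [-0.6, 0.4, -1.1], [-0.4, -0.2, -0.7]] mean [-0.43 -0.02 -1.14] M [-0.     0.052  0.011]
pos local [-0.00603692  0.00227967  0.01466776] 19.025
yaw 0.24427419353684723
wrist_force: [-0.4, -0.3, -0.4]
F local [[-1.0, -0.0, 0.3], [-0.6, 0.2, -0.2], [-0.8, -0.6, -0.6], [-1.3, -0.7, -1.0]] mean [-0.92 -0.29 -0.37] M [-0.026  0.132  0.021]
pos local [-0.0051368   0.00228399  0.01467044] 19.6
yaw 0.24434813638780037
```

View pics/s6.png

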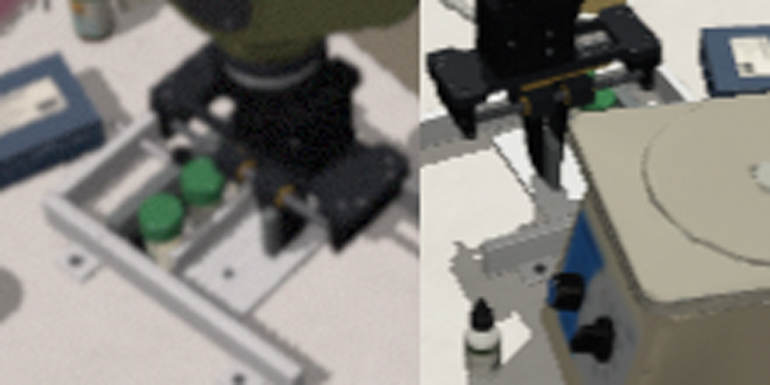

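```bash
python3 -m crank '[[0,0.0125,0,0,0,0],[0,0,0,0,0,0]]'|grep wrist; python3 f.py 4
python3 -m crank '[[0,0.0125,0,0,0,0],[0,0,0,0,0,0]]'|grep wrist; python3 f.py 4
```

```text
wrist_force: [-1.8, 0.3, 0.2]
F local [[-1.5, 0.4, -1.1], [-2.8, -0.4, 0.3], [-2.1, -0.0, -0.4], [-2.0, 0.9, -0.2]] mean [-2.09  0.21 -0.33] M [-0.082  0.403  0.02 ]
pos local [-0.0048529   0.00228867  0.01458267] 20.15
yaw 0.24433787143722188
wrist_force: [-3.5, -0.9, 1.0]
F local [[-4.1, -0.2, 0.3], [-3.5, -0.2, 1.4], [-3.1, 1.5, 0.9], [-3.9, -1.1, 1.5]] mean [-3.66 -0.    1.01] M [-0.118  0.601 -0.014]
pos local [-0.00440961  0.00227092  0.01456427] 20.6
yaw 0.24436004436995085
```

```bash
python3 -m crank '[[0,0.01,0,0,0,0],[0,0.008,0,0,0,0],[0,0,0,0,0,0],[0,0,0,0,0,0]]'; python3 f.py 4
```

```text
clock: 21.1
tool_pos: [0.5534, 0.3011, 0.0146]
tool_rot: [-1.934, -2.475, 0.002]
wrist_force: [-5.1, -1.4, 1.6]
grip_width: 0.104
finger_force: 45.0
F local [[-5.4, -0.1, 1.3], [-5.1, -0.1, 1.3], [-6.2, -0.1, 2.1], [-5.2, -0.9, 1.9]] mean [-5.49 -0.3   1.65] M [-0.207  0.827  0.037]
pos local [-0.00388549  0.00227993  0.01453969] 21.3
yaw 0.24438478319640478
```

```bash
python3 -m crank '[[0,0.006,0,0,0,0],[0,0,0,0,0,0],[0,0,0,0,0,0],[0,0,0,0,0,0],[0,0,0,0,0,0],[0,0,0,0,0,0]]'; python3 f.py 4
python3 - <<'E'
from h import *
for n in ["wrist","scene"]:
    C=cam(n);im=grab_frame(n);cv2.imwrite(f"pics/{n}7.png",im)
    s=np.load("rack.npy");a=s[2];rr=np.array([[np.cos(a),-np.sin(a)],[np.sin(a),np.cos(a)]])
    for d in pinpoint(n,"vial_1"): print(n,round(d["score"],2),d["centre"],(ray(n,d["centre"],0,C)[:2]-s[:2])@rr)
E
```

```text
clock: 22.05
tool_pos: [0.5535, 0.3011, 0.0145]
tool_rot: [-1.934, -2.475, 0.002]
wrist_force: [-5.9, -1.1, 2.3]
grip_width: 0.105
finger_force: 45.0
F local [[-5.7, -0.9, 1.3], [-6.5, -0.6, 2.7], [-6.4, -0.3, 2.0], [-7.6, -0.4, 0.2]] mean [-6.53 -0.53  1.54] M [-0.233  0.929  0.001]
pos local [-0.00380307  0.00228381  0.01450295] 22.25
yaw 0.24435117349891064
wrist 0.73 [374.0, 283.2] [ 0.05391479 -0.02049423]
wrist 0.72 [387.0, 136.4] [0.05396018 0.06414909]
wrist 0.6 [380.2, 214.3] [0.05376374 0.02182221]
scene 0.74 [222.2, 314.2] [-0.07457125  0.21798221]
scene 0.56 [226.0, 242.4] [0.06160743 0.06664882]
scene 0.53 [238.4, 234.1] [0.05561689 0.02707104]
```

View pics/wrist7.png

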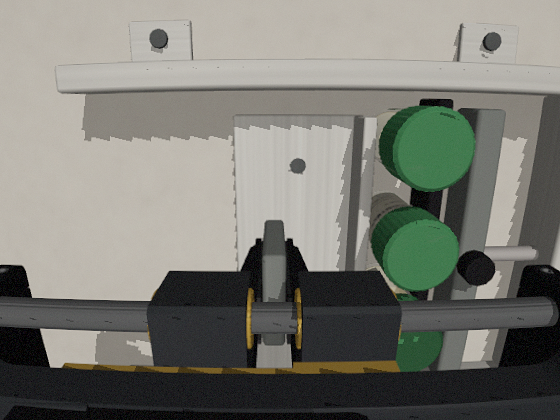

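```bash
python3 -m crank '[[0,-0.0125,0,0,0,0],[0,-0.0125,0,0,0,0],[0,-0.0125,0,0,0,0],[0,-0.0125,0,0,0,0],[0,-0.0125,0,0,0,0],[0,-0.0125,0,0,0,0],[0,-0.025,0,0,0,0],[0,-0.05,0,0,0,0],[0,-0.1,0,0,0,0],[0,-0.2,0,0,0,0]]'
python3 -m crank '[[0,-0.4,0,0,0,0],[0,-0.5,0,0,0,0],[0,-0.5,0,0,0,0],[0,-0.5,0,0,0,0],[0,-0.5,0,0,0,0],[0,-0.5,0,0,0,0],[0,-0.5,0,0,0,0],[0,-0.4,0,0,0,0],[0,-0.2,0,0,0,0],[0,0,0,0,0,0]]'
python3 -m crank '[[0,0,0.01,0,0,0],[0,0,0.01,0,0,0],[0,0,0.01,0,0,0],[0,0,0,0,0,0]]'; python3 f.py 3
```

```text
clock: 23.7
tool_pos: [0.5364, 0.2968, 0.0147]
tool_rot: [1.934, 2.475, 0.0]
wrist_force: [0.7, -0.3, -1.6]
grip_width: 0.106
finger_force: 45.0
clock: 24.95
tool_pos: [0.3811, 0.2581, 0.0147]
tool_rot: [1.934, 2.476, 0.001]
wrist_force: [0.7, 0.6, -1.9]
grip_width: 0.104
finger_force: 45.0
clock: 25.45
tool_pos: [0.3815, 0.2581, 0.0133]
tool_rot: [-1.934, -2.475, 0.0]
wrist_force: [0.1, 0.2, -0.9]
grip_width: 0.103
finger_force: 45.0
F local [[0.3, 0.8, -0.8], [-0.5, 0.2, -1.5], [0.2, 0.3, -0.7]] mean [ 0.03  0.45 -0.99] M [-0.031 -0.006  0.003]
pos local [-0.18111395  0.00225466  0.01338317] 25.6
yaw 0.24429713515263501
```

```bash
python3 -m crank '[[0,0,0.01,0,0,0],[0,0,0.008,0,0,0],[0,0,0,0,0,0]]'|grep force; python3 f.py 3
```

```text
wrist_force: [-0.4, -1.4, -1.8]
finger_force: 45.0
F local [[0.0, 0.3, -1.5], [0.7, -0.3, -1.1], [-0.6, 0.2, -1.5]] mean [ 0.03  0.06 -1.36] M [ 0.039 -0.004 -0.019]
pos local [-0.18115886  0.0022773   0.01273665] 26.125
yaw 0.24430115549104678
```

```bash
python3 -m crank '[[0,0,0.008,0,0,0],[0,0,0.008,0,0,0],[0,0,0,0,0,0]]'|grep force
python3 -m crank '[[0,0,0,0,0,0],[0,0,0,0,0,0],[0,0,0,0,0,0]]' 0.4 10
python3 -m crank '[[0,0,-0.3,0,0,0],[0,0,-0.6,0,0,0],[0,0,-1,0,0,0],[0,0,-1,0,0,0],[0,0,-1,0,0,0],[0,0,-1,0,0,0],[0,0,-1,0,0,0],[0,0.7,-1,0,0,0],[0,0.7,-1,0,0,0],[0,0,0,0,0,0]]'
python3 - <<'E'
from h import *
cv2.imwrite("pics/w9.png",grab_frame("wrist"))
E
```

```text
wrist_force: [-3.7, -1.1, 5.5]
finger_force: 45.0
clock: 26.88
tool_pos: [0.3814, 0.2582, 0.012]
tool_rot: [1.934, 2.476, 0.0]
wrist_force: [-0.6, 1.2, -0.2]
grip_width: 0.359
finger_force: 0.0
clock: 28.12
tool_pos: [0.438, 0.2724, 0.333]
tool_rot: [1.933, 2.472, 0.011]
wrist_force: [-1.1, 0.6, -0.1]
grip_width: 0.396
finger_force: 0.0
```

View pics/w9.png

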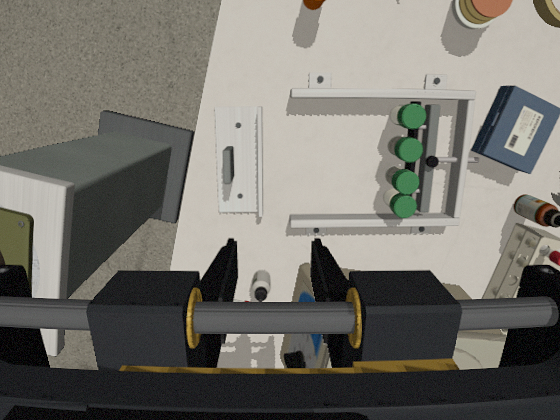

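```bash
python3 - <<'E'
from h import *
C=cam("wrist"); s=np.load("rack.npy");a=s[2];rr=np.array([[np.cos(a),-np.sin(a)],[np.sin(a),np.cos(a)]])
for p in [(412,116),(408.5,149.5),(405,181),(403,205.5)]: print(((ray("wrist",p,.058,C)[:2]-s[:2])@rr).round(4))
print(sign_off())
E
```

```text
[0.0455 0.065 ]
[0.0449 0.0237]
[ 0.0443 -0.0168]
[ 0.0449 -0.0496]
the job is handed in; nothing more can be done
None
```

The four vials stand in a straight row at the stop, within about 1 mm of a line by the wrist camera; they were pressed home with the straightedge at about 6 N in total (about 1.5 N each if shared evenly) for over half a second, the straightedge lies flat on the worktop clear of the rack, and the job is handed in.

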